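# Ratchet the source lamp tight in its clamp

### The arm

A 6-joint arm with a two-finger parallel gripper is mounted at the origin on the work surface. World frame = base frame: x ahead of the robot, y to its left, z up, the work surface at z = 0. Lengths are in m, angles in rad, forces in N, time in s.
With the tool pointing down it reaches from about 0.325 to 0.9 m from the base axis. Payload 3.5 kg.
Tool frame: the origin (TCP) lies between the finger pads; the fingertips stand bot.finger_overhang ahead of it and the grasp point (between the pads) lies 5 mm behind it (bot.finger_overhang is the distance from the TCP to the fingertips, in m); z points along the fingers, x is the direction in which the jaws open and shut, and the axes are right-handed (so a half turn about z gives the same grasp; the last joint's range is limited). The gripper opens to 85 mm and grips with 20 to 120 N. Pads are 22 mm wide; open, the fingers measure 114 mm over their backs; the gripper's body (76 mm by 85 mm) begins 54 mm behind the grasp point. The pads swing forward as they close: fully open they stand 13 mm farther back than shut.
Start: joints at [1.031, 0.276, -0.026, 1.268, 0, 1.467], TCP at [0.264, 0.566, 0.245] pointing down, gripper open.
Joint ranges: [-3.12, 3.12], [-0.85, 1.88], [-1.08, 1.24], [-1.95, 2.15], [-1.57, 1.53], [-3.14, 3.14]. Speed limits (rad/s): [2.57, 2.57, 3.14, 3.14, 3.14, 3.14].

### API

Orientations are given as a unit quaternion [x, y, z, w].
In Python, from rig import bot gives the robot as it stands.
- The arm moves only by the tool drive_tool, never from a script. Its argument "series" is a list of rows, each a list of 4 numbers: the shift along the tool's x, y, z each as a share of 1000 mm, from -1 to 1, then the turn about the tool's z as a share of 120 degrees, from -1 to 1. A call has 1 to 20 rows; each row is the pose to reach, as a shift and turn from the pose commanded when the call began, along the tool's axes at that moment; what a row does not reach only later rows make up. A row lasts 1/12 s, in which the tool goes at most 41.7 mm and 7.16 degrees, less where a joint would pass 70% of its speed; a pose out of reach is approached as far as the arm can. A call with a number of a shift or a turn outside -1 to 1 is refused whole. A call with a gripper value outside its range is refused whole. "claw" is the opening, from 0 (shut) to 1 (fully open), set as the call begins (left out, the last holds). The fingers move at their own pace and stop on an object; "grip_force" is the grip in N (left out, the last holds). Time passes only in rows, so rows that repeat a pose let the fingers close. It gives the time, the measured TCP pose, the force and the opening at its end, in the units of the state.
- bot.observe(): the state, without advancing time (a new reading comes with each control period).
- bot.get_image(name): name is "scene" or "side" or "wrist"; returns a dict with "color" (420x560x3 uint8, red, green, blue), "vertical_fov" (degrees; the focal length in pixels is half the picture's height over the tangent of half this angle, whatever the lens; pixels are square), "cx", "cy" (the principal point, pixels), "k1" (the pictures are not rectified: a ray, as slopes to the right and down, at radius r is drawn at 1 + k1 r^2 times it, then the intrinsics apply), "R" (3x3) and "t" (3): a world point X has camera coordinates R X + t. Camera axes: x right, y down, z forward; pixel columns grow to the right and rows downward; lengths in m; the calibration is good to about 2 mm. A picture is of the moment at which its call begins. There is no depth.
- bot.hand_in(): hands the job in, once; it reports no verdict.
The state is a dict: "time_s": time; "q": joint angles; "joint_vel": joint speeds; "joint_torque": joint torques, N m; "position": TCP position; "eef_rot": TCP orientation; "wrist_force": force on the tool from outside, world axes, zero at the start; "wrist_torque": the same for the moment, N m; "grip_width": finger opening in m.
Only numpy, scipy, OpenCV 4.12 (cv2) and the standard library are available. Lean on these libraries where they do the work, as an engineer would, in place of code of your own. Each camera call takes 0.05 s, during which the arm holds its last target. There are 200 camera calls.

### The job

Stand the source lamp upright on the bed of the ratchet clamp, between the blue jaw and the steel anvil with its long sides facing them. Then work the ratchet lever back and forth in the short arc between its two red guard posts until the jaw holds the lamp firmly; stop as soon as it has become firm, because going on with force crushes the lamp. Finally let go, and leave the other things on the bench as they are.

Things in the scene. Friction and masses are not known exactly. Their poses are not given: they have to be found in the camera images.
- lamp_mid (a point): Source lamp (about 0.6 kg, loose, upright): aluminium foot 60 (x) x 40 (y) x 42 mm high with a blue plate on each long side, a round black collar 28 mm in diameter, 40 mm high on it, an amber glass button 22 mm in diameter, 14 mm high on top; 96 mm in all. This point: middle of the collar (grip here), 62 mm above the underside. x along the foot's 60 mm, y along its 40 mm, z up.
- bed (a point): Point on the grey clamp bed, 12 mm above the bench, where the lamp is to stand. x is along the jaw and anvil faces, y points from jaw to anvil, z up. Within about 20 mm along x of this point is well placed; along y the lamp must merely fit in the gap, as the jaw then pushes it flat against the anvil.
- jaw_face (a point): Middle of the flat face of the blue jaw that presses on the lamp (slightly sprung, 90 mm wide, top 54 mm above the bench); its axes are those of the bed, y pointing at the anvil. It moves 8 mm per radian of the clamp bolt, only towards the anvil. At the start the gap to the anvil is 52 to 58 mm.
- anvil_face (a point): Middle of the flat inner face of the fixed steel anvil (90 mm wide, top 58 mm above the bench), which faces the jaw; bolted to the bed at a place that differs from time to time. Axes as those of the bed.
- bolt_axis (a point): Point on the vertical axis of the clamp bolt and lever, at the height of the knob's middle (106 mm above the bench). White drum below: radius 38 mm, 68 mm high. Driving the bolt takes about 4.5 N at the knob while the jaw runs free or pushes the lamp along. Once the lamp is pinched the force climbs steeply: 3 to 6 N above the free-running level it is firm, 11 N above it is crushed.
- lever_knob (a point): Middle of the upright round orange knob at the end of the ratchet lever: 20 mm in diameter, from 84 to 128 mm above the bench, its axis 100 mm from the bolt axis. It moves with the lever and spins freely on its own axis, so it may be held by a hand that keeps its direction.
- lever (a joint): Angle of the ratchet lever, growing clockwise seen from above; the red guard posts stop it hard at 0 and 1.15 rad. At 0.575 it points along the bed's -x. Clockwise it drives the bolt (20 teeth: up to 0.31 rad of free play before it catches); counter-clockwise it clicks back freely and the bolt stays. Clamping takes some 1.5 to 2.3 rad of bolt, thus several swings.
Mind the look-alikes: they are no part of the job. What is shaped like the part that bears lamp_mid but green or yellow is not meant.

How it is judged:
By the outcome, as a careful person would: the job done as asked, in the order asked, and still so for the second after the job is handed in, with the robot touching nothing.
It also fails if it takes over 72 s, if anything falls off the work surface, if the arm or the gripper's body presses on something with over 40 N, if the wrist force passes 120 N, or if a joint passes its speed limit or range.

## Working session

There is one attempt and no reset: what is moved stays moved. The work goes in short steps, Python scripts to look and compute and a tool call to move; the robot and the scene stay as the last step left them, time stands still between calls to the robot, and variables do not carry over. Pictures are saved under pics/ and viewed, about 8 in all and at most 12, crops included, and the job is handed in when it is done.

Besides the shell and the picture viewer there is one more tool, called after "Request:" as a command line: name --pt "numbers of a row" for each row, then --argument value for the rest. drive_tool: Moves the arm, as the interface text tells. Its arguments: {"type":"object","properties":{"series":{"type":"array","items":{"type":"array","items":{"type":"number","minimum":-1,"maximum":1}}},"claw":{"type":"number"},"grip_force":{"type":"number"}},"required":["series"]}

```bash
ls; mkdir -p pics
cat > h.py <<'E'
import numpy as np, cv2
from rig import bot
def grab(n,f=None):
    im=bot.get_image(n)
    if f: cv2.imwrite('pics/'+f,im['color'][:,:,::-1])
    return im
def foc(im): return 210/np.tan(np.radians(im['vertical_fov'])/2)
def ray(im,u,v):
    f=foc(im); d=np.array([(u-im['cx'])/f,(v-im['cy'])/f]); s=d.copy()
    for _ in range(20): s=d/(1+im['k1']*(s@s))
    R=np.array(im['R']);t=np.array(im['t'])
    return -R.T@t, R.T@np.array([s[0],s[1],1.])
def plane(im,u,v,z):
    o,d=ray(im,u,v); return o+d*(z-o[2])/d[2]
def tri(*obs):
    A=np.zeros((3,3));b=np.zeros(3);L=[]
    for im,u,v in obs:
        o,d=ray(im,u,v); d=d/np.linalg.norm(d);P=np.eye(3)-np.outer(d,d);A+=P;b+=P@o;L.append((P,o))
    x=np.linalg.solve(A,b); return x,[round(1000*np.linalg.norm(P@(x-o)),1) for P,o in L]
def proj(im,X):
    c=np.array(im['R'])@X+im['t']; s=c[:2]/c[2]; s=s*(1+im['k1']*(s@s)); return s*foc(im)+[im['cx'],im['cy']]
E
python3 - <<'E'
from h import *
print(bot.observe(),bot.finger_overhang)
a=grab('scene','scene0.png');b=grab('side','side0.png');w=grab('wrist','wrist0.png')
for i in (a,b,w): print(-np.array(i['R']).T@i['t'],np.array(i['R'])[2],i['k1'],i['vertical_fov'])
E
```

```text
pics
{'time_s': 0.0, 'q': array([ 1.03058678e+00,  2.77127359e-01, -2.79238220e-02,  1.26798495e+00,
        7.32827085e-06,  1.46739122e+00]), 'joint_vel': array([ 1.15494894e-03, -2.98959847e-04, -3.06006293e-04, -1.42812405e-03,
       -3.76001403e-04,  2.66482007e-05]), 'joint_torque': array([ 2.26016491e-03, -4.45503688e+01,  2.95205802e+01,  1.64267019e-02,
       -7.90174113e-05,  4.13515792e-06]), 'position': array([0.26401997, 0.56565606, 0.24414293]), 'eef_rot': array([ 8.43517733e-01,  5.37100159e-01, -1.00333912e-03,  4.97501850e-04]), 'wrist_force': array([-0.25685438, -0.73776146,  0.26352507]), 'wrist_torque': array([ 0.00196644, -0.0424344 ,  0.00270699]), 'grip_width': 0.08528652675763364} 0.014
[1.18813233 0.14594218 0.56364909] [-0.79825207 -0.11749811 -0.59075191] -0.06230266198770381 53.72756679294084
[0.47987435 0.77950275 0.73523248] [ 0.0849667  -0.74472461 -0.66194102] -0.0343632231245397 48.41773372834943
[0.2004124  0.59481064 0.37322034] [ 0.24480491 -0.11550776 -0.96266739] 0.01543598045436878 60.883239786153794
```

View pics/scene0.png

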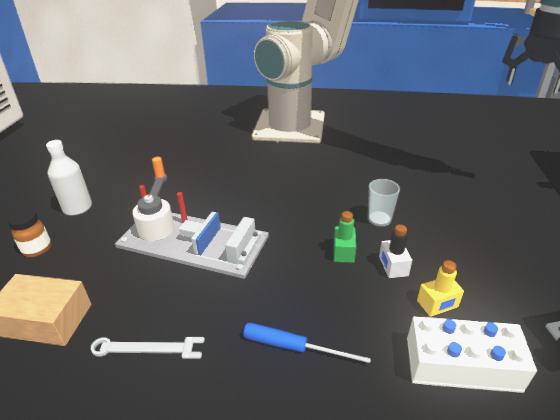

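View pics/side0.png

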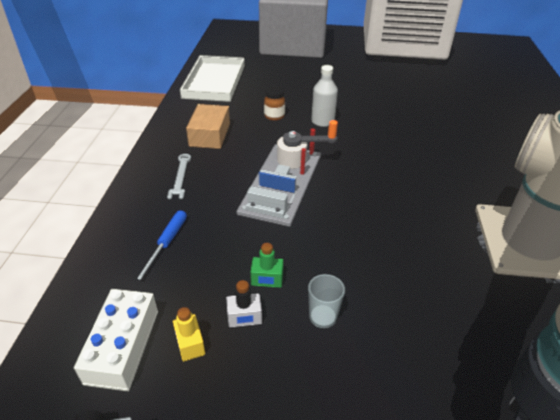

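The scene view shows the lamp (white foot, black collar) at about (396,258), the green and yellow look-alikes on either side of it, the clamp at (195,235) and the orange knob at (158,167). The side view has the lamp at (244,305), the clamp at (280,185) and the knob at (333,130). I'll zoom in for exact pixels.

Run:
```python
from h import *
a=grab('scene');b=grab('side')
def z(im,x,y,w,h,s): return cv2.resize(im['color'][y:y+h,x:x+w,::-1],None,fx=s,fy=s,interpolation=cv2.INTER_CUBIC)
top=np.hstack([z(a,110,150,160,120,2.5),z(b,230,110,133,100,3)[:300]])
bot_=np.hstack([z(a,330,205,133,100,3),z(b,200,230,133,100,3)])
H=np.zeros((600,800,3),np.uint8);H[:300,:top.shape[1]]=top[:,:800];H[300:600,:bot_.shape[1]]=bot_
cv2.imwrite('pics/crop1.png',H)
for n,im in (('a',a),('b',b)):
    hsv=cv2.cvtColor(im['color'],cv2.COLOR_RGB2HSV)
    for nm,lo,hi in (('orange',(5,180,180),(16,255,255)),('amber',(3,120,60),(14,255,179)),('red',(0,150,80),(3,255,255)),('red2',(174,150,80),(180,255,255)),('blue',(105,120,80),(122,255,255))):
        k,l,s,c=cv2.connectedComponentsWithStats(cv2.inRange(hsv,lo,hi))
        print(n,nm,[(c[i].round(1).tolist(),s[i].tolist()) for i in range(1,k) if s[i][4]>15 and s[i][1]>100])
```

```text
a orange []
a amber [([346.6, 212.7], [342, 211, 11, 6, 19]), ([28.7, 232.4], [12, 220, 32, 22, 200]), ([399.5, 232.0], [394, 225, 13, 11, 62]), ([38.0, 251.9], [22, 242, 29, 15, 96]), ([447.8, 266.2], [443, 260, 13, 13, 41])]
a red [([142.3, 189.7], [139, 185, 7, 12, 53]), ([181.7, 205.4], [177, 192, 10, 30, 129])]
a red2 []
a blue [([207.6, 233.2], [196, 212, 24, 43, 435]), ([384.4, 259.1], [382, 252, 6, 15, 41]), ([446.9, 303.7], [440, 299, 15, 11, 84]), ([449.7, 325.5], [444, 319, 12, 15, 115]), ([274.4, 336.9], [243, 322, 65, 31, 1100]), ([491.3, 329.0], [486, 322, 12, 15, 130]), ([454.9, 348.8], [449, 342, 13, 15, 133]), ([498.4, 352.8], [493, 346, 13, 15, 143])]
b orange [([332.2, 128.8], [329, 121, 8, 17, 105])]
b amber [([273.8, 118.2], [266, 117, 17, 3, 31]), ([335.3, 130.0], [330, 120, 8, 19, 30]), ([266.4, 245.0], [261, 243, 12, 5, 46]), ([242.1, 286.1], [236, 280, 13, 14, 142]), ([183.5, 312.4], [177, 307, 14, 13, 113])]
b red [([312.4, 131.4], [310, 128, 5, 7, 26]), ([311.4, 146.2], [310, 142, 4, 11, 33]), ([302.6, 160.7], [301, 149, 4, 25, 65])]
b red2 []
b blue [([276.9, 181.9], [259, 172, 36, 20, 446]), ([171.7, 227.9], [157, 210, 30, 38, 497]), ([265.5, 279.7], [259, 277, 14, 7, 84]), ([109.9, 309.5], [105, 305, 10, 10, 80]), ([132.0, 312.0], [127, 307, 10, 11, 85]), ([244.7, 318.9], [237, 316, 16, 7, 90]), ([96.2, 339.4], [91, 334, 11, 12, 100]), ([119.5, 342.1], [115, 337, 10, 12, 97])]
```

View pics/crop1.png

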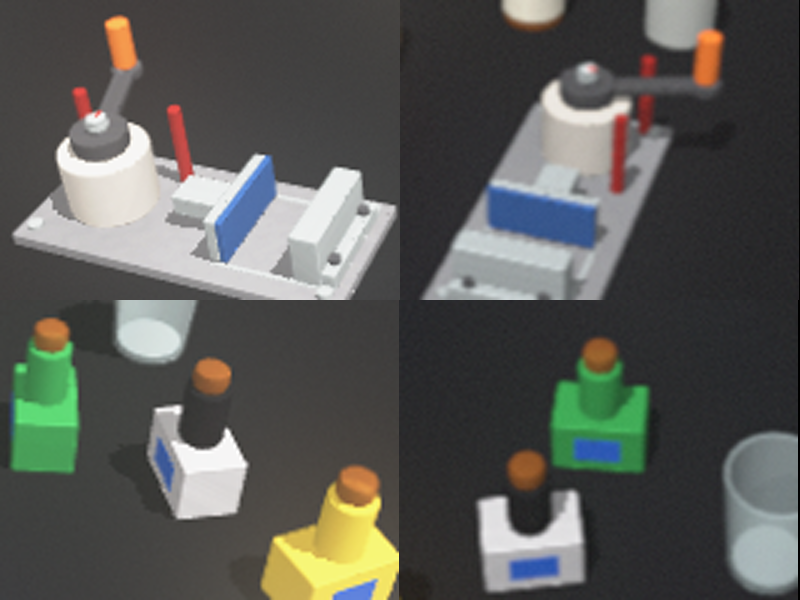

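Run:
```python
from h import *
a=grab('scene');b=grab('side')
S=lambda x,y:(a,110+x/2.5,150+y/2.5)
D=lambda x,y:(b,230+x/3,110+y/3)
SL=lambda x,y:(a,330+x/3,205+y/3)
DL=lambda x,y:(b,200+x/3,230+y/3)
P={}
def T(n,*o):
    P[n]=tri(*o); print(n,P[n][0].round(4),P[n][1])
T('amber',SL(212,76),DL(127,169))
T('knob',S(121,43),D(308,58))
T('knobtop',S(118,20),D(309,35))
T('screw',S(96,122),D(188,72))
T('jawTopFar',S(274,158),D(197,205)); T('jawTopNear',S(217,212),D(88,186))
T('jawBotFar',S(275,205),D(195,247)); T('jawBotNear',S(218,260),D(88,227))
T('redL_top',S(80,90),D(249,58)); T('redR_top',S(174,108),D(221,117))
for n,c in(('anvF',(333,168)),('anvN',(289,235)),('anvoutN',(325,243)),('anvoutF',(362,175))): print(n,plane(*S(*c),.058).round(4))
for n,c in(('anvN',(55,233)),('anvF',(175,252))): print('side',n,plane(*D(*c),.058).round(4))
# lamp foot corners, z=.042 : scene
for n,c in(('l',(150,112)),('near',(176,167)),('r',(245,160)),('far?',(228,128))): print('foot sc',n,plane(*SL(*c),.042).round(4))
for n,c in(('fl',(78,200)),('nl',(84,243)),('nr',(184,236)),('fr',(176,190))): print('foot sd',n,plane(*DL(*c),.042).round(4))
for n,c in(('pl l',(510-400,560-300)),('r',(559-400,556-300))): print('plate',n,plane(*DL(*c),.021).round(4))
```

```text
amber [0.5957 0.2721 0.0897] [np.float64(0.0), np.float64(0.0)]
knob [ 0.454  -0.2335  0.1059] [np.float64(0.3), np.float64(0.3)]
knobtop [ 0.4551 -0.231   0.1296] [np.float64(0.4), np.float64(0.4)]
screw [ 0.5531 -0.2192  0.0924] [np.float64(0.2), np.float64(0.2)]
jawTopFar [ 0.5336 -0.0822  0.0558] [np.float64(3.2), np.float64(3.2)]
jawTopNear [ 0.6193 -0.0998  0.0606] [np.float64(3.6), np.float64(3.6)]
jawBotFar [ 0.5347 -0.0872  0.0075] [np.float64(4.4), np.float64(4.4)]
jawBotNear [ 0.6211 -0.1057  0.0132] [np.float64(3.1), np.float64(3.1)]
redL_top [ 0.5037 -0.2548  0.0882] [np.float64(0.0), np.float64(0.0)]
redR_top [ 0.5209 -0.165   0.0874] [np.float64(0.3), np.float64(0.3)]
anvF [ 0.5483 -0.0276  0.058 ]
anvN [ 0.6316 -0.0433  0.058 ]
anvoutN [ 0.6372 -0.0148  0.058 ]
anvoutF [ 0.5547 -0.0028  0.058 ]
side anvN [ 0.637  -0.0361  0.058 ]
side anvF [ 0.5439 -0.0252  0.058 ]
foot sc l [0.5767 0.2423 0.042 ]
foot sc near [0.6258 0.2551 0.042 ]
foot sc r [0.6151 0.2971 0.042 ]
foot sc far? [0.5868 0.2899 0.042 ]
foot sd fl [0.6299 0.2621 0.042 ]
foot sd nl [0.6201 0.293  0.042 ]
foot sd nr [0.5617 0.2805 0.042 ]
foot sd fr [0.5715 0.2471 0.042 ]
plate pl l [0.6063 0.2885 0.021 ]
plate r [0.5772 0.2819 0.021 ]
```

Triangulated heights come out sensible: amber button 0.090, knob middle 0.106 and jaw top about 0.056–0.060. The bed x axis is at about -11.5° and the lamp's long axis at about +13.5°. Next I'll go above the lamp.

Request:
drive_tool --pt "-0.127 0.427 0 0.43" --pt "-0.127 0.427 0 0.43" --pt "-0.127 0.427 0 0.43" --pt "-0.127 0.427 0 0.43" --pt "-0.127 0.427 0 0.43" --pt "-0.127 0.427 0 0.43" --pt "-0.127 0.427 0 0.43" --pt "-0.127 0.427 0 0.43" --pt "-0.127 0.427 0 0.43" --pt "-0.127 0.427 0 0.43" --pt "-0.127 0.427 0 0.43" --pt "-0.127 0.427 0 0.43" --pt "-0.127 0.427 0 0.43" --pt "-0.127 0.427 0 0.43" --pt "-0.127 0.427 0 0.43" --pt "-0.127 0.427 0 0.43" --claw 0.75

```text
time_s: 1.68
position: [0.5965, 0.2717, 0.2454]
eef_rot: [0.993, 0.117, -0.0, -0.0]
wrist_force: [-0.3, 0.7, -1.0]
grip_width: 0.0642
```

Run:
```python
from h import *
w=grab('wrist','w1.png');o=bot.observe();print(o['position'],o['eef_rot'],o['q'],o['grip_width'])
hsv=cv2.cvtColor(w['color'],cv2.COLOR_RGB2HSV)
k,l,s,c=cv2.connectedComponentsWithStats(cv2.inRange(hsv,(3,120,60),(18,255,255)))
print([(c[i].round(1).tolist(),s[i].tolist(),plane(w,*c[i],.096).round(4)) for i in range(1,k) if s[i][4]>40])
print('pred',proj(w,np.array([.5957,.2721,.0897])))
```

```text
[0.59655641 0.27170861 0.24543808] [ 9.93084330e-01  1.17403167e-01 -8.06901215e-05 -6.01615847e-05] [3.28767453e-01 3.30498109e-01 4.66833659e-02 1.28711417e+00
 1.51466082e-04 1.66421465e+00] 0.06414396058062213
[([409.6, 135.9], [395, 123, 30, 27, 648], array([0.6791, 0.3406, 0.096 ])), ([280.6, 194.8], [268, 181, 27, 28, 581], array([0.594 , 0.2726, 0.096 ])), ([222.2, 289.9], [210, 277, 25, 26, 511], array([0.5646, 0.1787, 0.096 ]))]
pred [282.49541862 194.06213675]
```

View pics/w1.png

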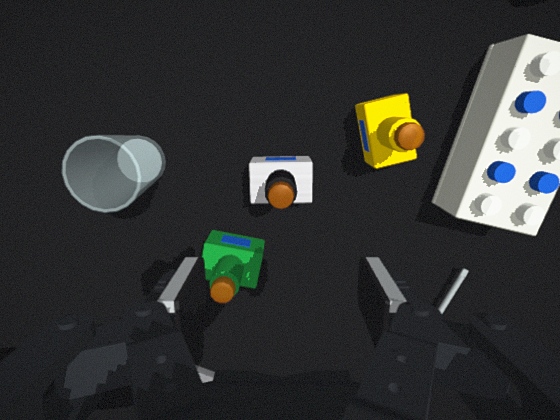

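The wrist view shows the lamp at (281,180), square to the image. The button is at (281,195), with yellow at (408,135) and green at (222,290). The wrist and triangulated positions agree within 2 mm, so I'll descend and grip.

Request:
drive_tool --pt "-0.001 -0.001 0.04 0" --pt "-0.001 -0.001 0.08 0" --pt "-0.001 -0.001 0.11 0" --pt "-0.001 -0.001 0.14 0" --pt "-0.001 -0.001 0.16 0" --pt "-0.001 -0.001 0.175 0" --pt "-0.001 -0.001 0.184 0" --pt "-0.001 -0.001 0.184 0" --pt "-0.001 -0.001 0.184 0" --pt "-0.001 -0.001 0.184 0"

```text
time_s: 2.57
position: [0.5974, 0.2721, 0.0629]
eef_rot: [0.993, 0.117, 0.001, -0.0]
wrist_force: [0.6, 0.8, -0.5]
grip_width: 0.0639
```

Request:
drive_tool --pt "0 0 0 0" --pt "0 0 0 0" --pt "0 0 0 0" --pt "0 0 0 0" --pt "0 0 0 0" --pt "0 0 0 0" --pt "0 0 0 0" --pt "0 0 0 0" --claw 0 --grip_force 45

```text
time_s: 3.23
position: [0.5963, 0.2714, 0.0625]
eef_rot: [0.993, 0.116, 0.0, -0.0]
wrist_force: [-3.4, -0.7, 7.0]
grip_width: 0.027
```

Request:
drive_tool --pt "0 0 -0.02 0" --pt "0 0 -0.05 0" --pt "0 0 -0.09 0" --pt "0 0 -0.12 0" --pt "0 0 -0.15 0" --pt "0 0 -0.15 0" --pt "0 0 -0.15 0"

```text
time_s: 3.82
position: [0.5972, 0.2715, 0.2115]
eef_rot: [0.993, 0.116, 0.001, -0.0]
wrist_force: [0.1, -0.8, -8.2]
grip_width: 0.0265
```

Request:
drive_tool --pt "-0.01 0.04 0 0.05" --pt "-0.02 0.08 0 0.1" --pt "-0.03 0.12 0 0.15" --pt "-0.039 0.16 0 0.208" --pt "-0.048 0.2 0 0.208" --pt "-0.056 0.235 0 0.208" --pt "-0.063 0.264 0 0.208" --pt "-0.063 0.264 0 0.208" --pt "-0.063 0.264 0 0.208" --pt "-0.063 0.264 0 0.208" --pt "-0.063 0.264 0 0.208"

```text
time_s: 4.73
position: [0.5945, 0.0008, 0.2087]
eef_rot: [0.995, -0.101, -0.002, -0.0]
wrist_force: [-0.1, 0.5, -8.1]
grip_width: 0.0267
```

Run:
```python
from h import *
w=grab('wrist','w2.png');o=bot.observe();print(o['position'],o['eef_rot'],o['grip_width'])
print('bedpred',proj(w,np.array([.583,-.064,.012])),'jawtop',proj(w,np.array([.5336,-.0822,.054])),proj(w,np.array([.6193,-.0998,.054])))
```

```text
[0.59503195 0.00104353 0.20936731] [ 9.94959406e-01 -1.00264600e-01 -1.66433317e-03 -1.44073781e-04] 0.027063078118668604
bedpred [285.66411926 249.62703627] jawtop [235.3424169  296.85433725] [334.12530156 297.23549016]
```

View pics/w2.png

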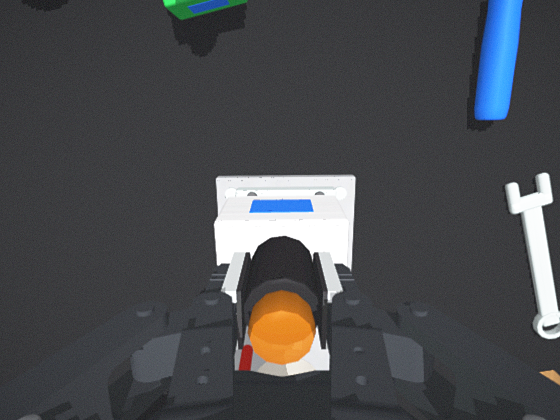

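The bed's far edge at (217–355,177) is level and the held lamp is parallel to it, so the yaw is right. The lamp hides the gap, though, so I'll hover low over it and check from the two fixed cameras.

Request:
drive_tool --pt "0 0.03 0 0" --pt "0.001 0.055 0 0" --pt "0.001 0.066 0.03 0" --pt "0.001 0.066 0.06 0" --pt "0.001 0.066 0.076 0" --pt "0.001 0.066 0.076 0" --pt "0.001 0.066 0.076 0" --pt "0.001 0.066 0.076 0"

```text
time_s: 5.45
position: [0.5852, -0.0644, 0.1365]
eef_rot: [0.995, -0.1, 0.001, 0.0]
wrist_force: [-0.7, -0.7, -7.1]
grip_width: 0.0267
```

Run:
```python
from h import *
a=grab('scene');b=grab('side');o=bot.observe();print(o['position'],o['eef_rot'],o['grip_width'])
def z(im,x,y,w,h,s): return cv2.resize(im['color'][y:y+h,x:x+w,::-1],None,fx=s,fy=s,interpolation=cv2.INTER_CUBIC)
H=np.hstack([z(a,170,160,100,120,4),z(b,230,110,100,120,4)])
cv2.imwrite('pics/crop2.png',H)
```

```text
[ 0.58593873 -0.06477471  0.13755688] [ 9.94940987e-01 -1.00435520e-01  2.24899194e-03  2.84744585e-04] 0.026985161064239524
```

View pics/crop2.png

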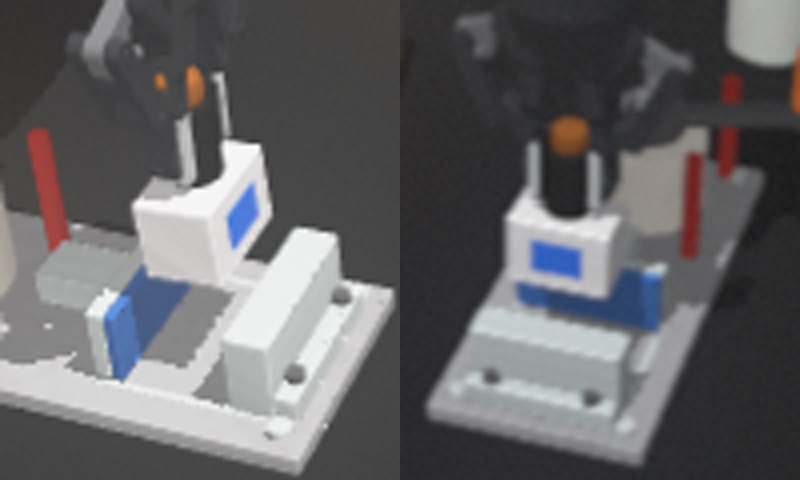

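Run:
```python
from h import *
a=grab('scene');b=grab('side')
print(bot.observe()['position'])
S=lambda x,y:(a,170+x/4,160+y/4)
D=lambda x,y:(b,230+x/4,110+y/4)
ex=np.array([.98,-.2,0]);ey=np.array([.2,.98,0]);O=np.array([.583,-.064,0])
def sh(n,p): print(n,p.round(4),'bed x %.1f y %.1f'%((p-O)@ex*1e3,(p-O)@ey*1e3))
for n,s,d in(('bot +x+y',(220,287),(108,283)),('bot -x+y',(272,210),(206,297))):
    p,r=tri(S(*s),D(*d)); sh('lamp '+n,p)
zb=.075
for n,c in(('-y+x',(148,276)),('+y+x',(220,287)),('+y-x',(272,210))): sh('scene lampbot '+n,plane(*S(*c),zb))
for n,c in(('+x+y',(108,283)),('-x+y',(206,297))): sh('side lampbot '+n,plane(*D(*c),zb))
for n,c,z in(('jaw N',(107,299),.054),('jaw N bot',(109,376),.014),('anv N',(226,345),.058),('anv F',(300,230),.058),('anv N bot',(230,402),.012)): sh('scene '+n,plane(*S(*c),z))
sh('scene jaw F',plane(a,219.6,213.2,.054))
for n,c,z in(('anv N',(78,312),.058),('anv F',(232,345),.058),('jaw F',(260,270),.054),('jaw F bot',(258,328),.014)): sh('side '+n,plane(*D(*c),z))
sh('side jawN',plane(b,259.3,172,.054))
```

```text
[ 0.58545491 -0.06489929  0.13725293]
lamp bot +x+y [ 0.6174 -0.0455  0.0741] bed x 30.0 y 25.0
lamp bot -x+y [ 0.5605 -0.0337  0.0781] bed x -28.1 y 25.2
scene lampbot -y+x [ 0.6128 -0.082   0.075 ] bed x 32.9 y -11.7
scene lampbot +y+x [ 0.6169 -0.0463  0.075 ] bed x 29.7 y 24.1
scene lampbot +y-x [ 0.5561 -0.0351  0.075 ] bed x -32.1 y 22.9
side lampbot +x+y [ 0.6176 -0.0426  0.075 ] bed x 29.6 y 27.9
side lampbot -x+y [ 0.5609 -0.037   0.075 ] bed x -27.0 y 22.0
scene jaw N [ 0.6074 -0.1067  0.054 ] bed x 32.4 y -37.0
scene jaw N bot [ 0.6185 -0.1082  0.014 ] bed x 43.6 y -36.2
scene anv N [ 0.6375 -0.0401  0.058 ] bed x 48.7 y 34.3
scene anv F [ 0.5489 -0.0238  0.058 ] bed x -41.4 y 32.5
scene anv N bot [ 0.6275 -0.0453  0.012 ] bed x 39.8 y 27.2
scene jaw F [ 0.5354 -0.0801  0.054 ] bed x -43.4 y -25.3
side anv N [ 0.6341 -0.0352  0.058 ] bed x 44.4 y 38.4
side anv F [ 0.5438 -0.0173  0.058 ] bed x -47.7 y 37.9
side jaw F [ 0.5346 -0.0924  0.054 ] bed x -41.7 y -37.5
side jaw F bot [ 0.534  -0.0868  0.014 ] bed x -43.4 y -32.2
side jawN [ 0.6215 -0.1028  0.054 ] bed x 45.5 y -30.3
```

Run:
```python
import cv2,numpy as np
a=cv2.imread('pics/scene0.png');b=cv2.imread('pics/side0.png')
z=lambda i,x,y,w,h:cv2.convertScaleAbs(cv2.resize(i[y:y+h,x:x+w],None,fx=8,fy=8,interpolation=cv2.INTER_NEAREST),alpha=1.2)
cv2.imwrite('pics/crop3.png',np.hstack([z(a,188,203,50,70),z(b,246,165,50,70)]))
```

```text
(no output)
```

View pics/crop3.png

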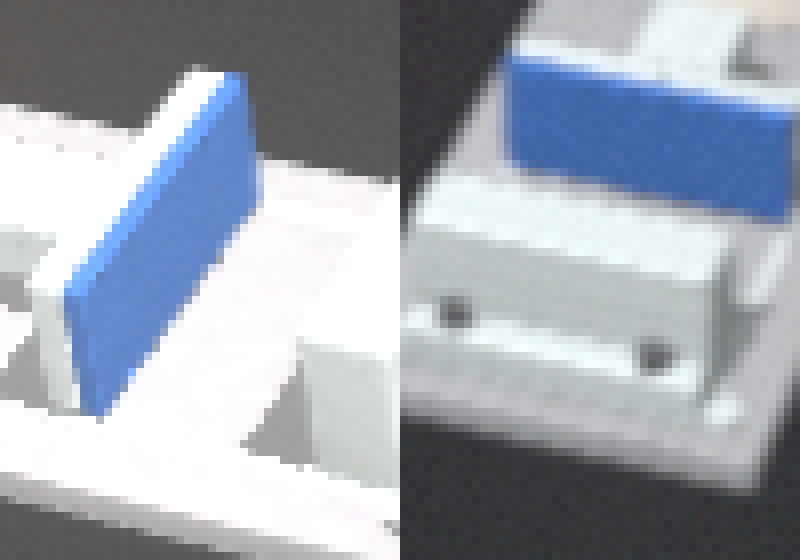

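Run:
```python
from h import *
a=grab('scene');b=grab('side')
S=lambda x,y:(a,188+x/8,203+y/8)
D=lambda x,y:(b,246+(x-400)/8,165+y/8)
ex=np.array([.98,-.2,0]);ey=np.array([.2,.98,0]);O=np.array([.583,-.064,0])
def sh(n,p,r=''): print(n,p.round(4),'bed x %.1f y %.1f'%((p-O)@ex*1e3,(p-O)@ey*1e3),r)
for n,s,d in(('jaw tN',(80,297),(508,64)),('jaw tF',(244,95),(795,113)),('jaw bN',(102,415),(510,165)),('jaw bF',(260,203),(785,221)),('anv tN',(298,340),(430,178))):
    sh(n+' tri',*tri(S(*s),D(*d)))
    z=.058 if 'anv' in n else (.054 if ' t' in n else .014)
    sh('  scene',plane(*S(*s),z)); sh('  side',plane(*D(*d),z))
p=plane(*D(730,230),.058); sh('anv tF side',p)
print(bot.observe()['position'])
```

```text
jaw tN tri [ 0.6208 -0.1004  0.0527] bed x 44.3 y -28.2 [np.float64(0.2), np.float64(0.2)]
  scene [ 0.6224 -0.0996  0.054 ] bed x 45.7 y -27.0 
  side [ 0.6204 -0.099   0.054 ] bed x 43.7 y -26.8 
jaw tF tri [ 0.5343 -0.0847  0.0516] bed x -43.6 y -30.1 [np.float64(3.0), np.float64(3.0)]
  scene [ 0.5412 -0.0809  0.054 ] bed x -37.6 y -24.9 
  side [ 0.5332 -0.0863  0.054 ] bed x -44.3 y -31.8 
jaw bN tri [ 0.6206 -0.1003  0.0143] bed x 44.1 y -28.0 [np.float64(0.2), np.float64(0.2)]
  scene [ 0.6202 -0.1006  0.014 ] bed x 43.7 y -28.4 
  side [ 0.6207 -0.1004  0.014 ] bed x 44.2 y -28.1 
jaw bF tri [ 0.5349 -0.0832  0.0141] bed x -43.3 y -28.4 [np.float64(0.8), np.float64(0.8)]
  scene [ 0.5358 -0.0825  0.014 ] bed x -42.6 y -27.6 
  side [ 0.5347 -0.0844  0.014 ] bed x -43.3 y -29.6 
anv tN tri [ 0.6343 -0.0428  0.0554] bed x 46.0 y 31.0 [np.float64(1.2), np.float64(1.2)]
  scene [ 0.6358 -0.0429  0.058 ] bed x 47.5 y 31.2 
  side [ 0.634 -0.038  0.058] bed x 44.8 y 35.7 
anv tF side [ 0.5464 -0.0258  0.058 ] bed x -43.5 y 30.1 
[ 0.5847821  -0.06496211  0.13657809]
```

The zoom shows the jaw pad's true face edges. In bed coordinates the jaw is at y = -28 mm, the anvil at about +30, and the lamp centre at about +4.5. I'll shift 3 mm towards the jaw and go down.

Request:
drive_tool --pt "0 0.003 0 0" --pt "0 0.003 0.01 0" --pt "0 0.003 0.02 0" --pt "0 0.003 0.03 0" --pt "0 0.003 0.04 0" --pt "0 0.003 0.048 0" --pt "0 0.003 0.055 0" --pt "0 0.003 0.059 0" --pt "0 0.003 0.059 0" --pt "0 0.003 0.059 0" --pt "0 0.003 0.059 0"

```text
time_s: 6.67
position: [0.5837, -0.068, 0.0764]
eef_rot: [0.995, -0.101, 0.0, 0.0]
wrist_force: [0.4, 0.3, -7.1]
grip_width: 0.0267
```

Request:
drive_tool --pt "0 0 0.001 0" --pt "0 0 0.002 0" --pt "0 0 0.002 0" --pt "0 0 0.002 0"

```text
time_s: 7.0
position: [0.584, -0.0678, 0.0758]
eef_rot: [0.995, -0.101, 0.001, -0.0]
wrist_force: [-1.9, 2.0, 5.6]
grip_width: 0.0268
```

Contact: the force changed from -7 N to +5.6 N. I'll let go and rise.

Request:
drive_tool --pt "0 0 0 0" --pt "0 0 0 0" --pt "0 0 0 0" --pt "0 0 0 0" --pt "0 0 -0.01 0" --pt "0 0 -0.03 0" --pt "0 0 -0.06 0" --pt "0 0 -0.1 0" --pt "0 0 -0.13 0" --pt "0 0 -0.13 0" --claw 0.7

```text
time_s: 7.83
position: [0.5883, -0.069, 0.2131]
eef_rot: [0.995, -0.101, 0.007, 0.001]
wrist_force: [0.7, 0.1, 0.7]
grip_width: 0.0596
```

Run:
```python
from h import *
a=grab('scene');b=grab('side');o=bot.observe();print(o['position'],o['q'],o['wrist_force'])
def z(im,x,y,w,h,s): return cv2.resize(im['color'][y:y+h,x:x+w,::-1],None,fx=s,fy=s,interpolation=cv2.INTER_CUBIC)
cv2.imwrite('pics/crop4.png',np.hstack([z(a,130,150,133,130,3),z(b,230,110,133,130,3)]))
```

```text
[ 0.58498085 -0.06828563  0.20721847] [-2.25919290e-01  2.31844195e-01 -1.66082822e-01  1.16739146e+00
 -4.79386406e-05  1.54711044e+00] [-0.14789239 -0.46454041 -1.01157516]
```

View pics/crop4.png

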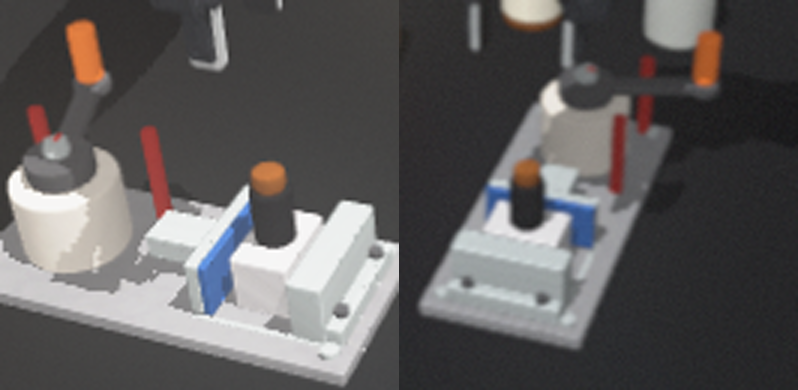

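The lamp stands upright in the gap, with its long sides facing the jaw and the anvil (scene crop, about (265,250)). The knob hasn't moved. Before moving to it I'll work out its arc positions and the clearance to the bottle.

Run:
```python
from h import *
a=grab('scene');b=grab('side')
print('bottle top',tri((a,56,146),(b,327,69)),'base',plane(a,75,212,0))
S=lambda x,y:(a,130+x/3,150+y/3); D=lambda x,y:(b,230+x/3,110+y/3)
k,r=tri(S(85,50),D(308,59));print('knob',k,r)
s,r=tri(S(56,147),D(190,72));print('screw',s,r)
```

```text
bottle top (array([ 0.48092678, -0.44562358,  0.16485999]), [np.float64(1.5), np.float64(1.5)]) base [ 0.49903118 -0.44463782  0.        ]
knob [ 0.45373039 -0.23321455  0.10621909] [np.float64(1.2), np.float64(1.2)]
screw [ 0.55169742 -0.21973905  0.0915224 ] [np.float64(0.9), np.float64(0.9)]
```

Request:
drive_tool --pt "-0.019 0.037 0 -0.05" --pt "-0.038 0.075 0 -0.1" --pt "-0.057 0.113 0 -0.15" --pt "-0.076 0.15 0 -0.2" --pt "-0.095 0.188 0 -0.25" --pt "-0.095 0.188 0 -0.31" --pt "-0.095 0.188 0 -0.37" --pt "-0.095 0.188 0 -0.43" --pt "-0.095 0.188 0 -0.49" --pt "-0.095 0.188 0 -0.55" --pt "-0.095 0.188 0 -0.6" --pt "-0.095 0.188 0 -0.65" --pt "-0.095 0.188 0 -0.7" --pt "-0.095 0.188 0 -0.75" --pt "-0.095 0.188 0 -0.75" --pt "-0.095 0.188 0 -0.75" --claw 0.5

```text
time_s: 9.37
position: [0.4515, -0.2323, 0.2027]
eef_rot: [0.776, 0.631, -0.0, -0.002]
wrist_force: [-0.2, 0.6, 1.1]
grip_width: 0.0426
```

Run:
```python
from h import *
w=grab('wrist','w3.png');o=bot.observe();print(o['position'],o['eef_rot'],o['q'],o['grip_width'],o['wrist_force'])
hsv=cv2.cvtColor(w['color'],cv2.COLOR_RGB2HSV)
k,l,s,c=cv2.connectedComponentsWithStats(cv2.inRange(hsv,(5,170,120),(18,255,255)))
print([(c[i].round(1).tolist(),s[i].tolist(),plane(w,*c[i],.115).round(4)) for i in range(1,k) if s[i][4]>40])
print('pred top',proj(w,np.array([.454,-.2335,.128])))
```

```text
[ 0.45168392 -0.23246136  0.20308168] [ 7.75688656e-01  6.31114484e-01 -3.63601779e-04 -1.21884262e-03] [-6.02610068e-01  9.87160413e-02 -3.34730393e-01  1.13989371e+00
 -1.19962279e-05 -3.97793319e-01] 0.042858851131938554 [-1.69526148  0.26706503  0.2723092 ]
[([278.2, 216.7], [265, 201, 31, 34, 708], array([ 0.4477, -0.2339,  0.115 ])), ([547.2, 342.9], [534, 326, 26, 30, 529], array([ 0.576 , -0.0691,  0.115 ]))]
pred top [280.82599191 232.71905428]
```

View pics/w3.png

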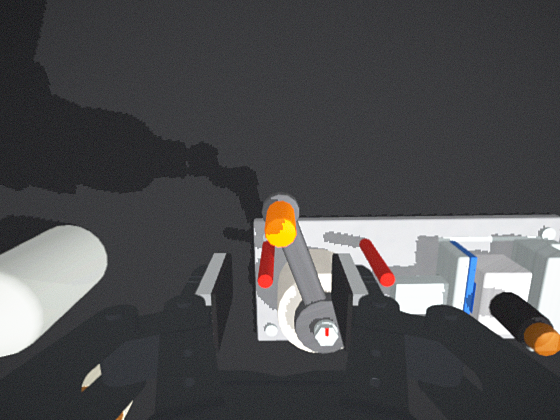

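The wrist view shows the knob's top at (280,232), within 1 px of the prediction. The posts are at (266,260) and (378,262) and the hub at (325,333). I'll descend and grip the knob lightly.

Request:
drive_tool --pt "0 0.002 0.03 0" --pt "0 0.002 0.06 0" --pt "0 0.002 0.08 0" --pt "0 0.002 0.092 0" --pt "0 0.002 0.097 0" --pt "0 0.002 0.097 0" --pt "0 0.002 0.097 0" --pt "0 0.002 0.097 0"

```text
time_s: 10.08
position: [0.4553, -0.234, 0.1084]
eef_rot: [0.775, 0.632, 0.0, 0.001]
wrist_force: [0.3, 0.1, 0.0]
grip_width: 0.0429
```

Request:
drive_tool --pt "0 0 0 0" --pt "0 0 0 0" --pt "0 0 0 0" --pt "0 0 0 0" --pt "0 0 0 0" --pt "0 0 0 0" --pt "0 0 0 0" --claw 0 --grip_force 25

```text
time_s: 10.67
position: [0.4552, -0.2339, 0.1085]
eef_rot: [0.775, 0.632, 0.0, 0.001]
wrist_force: [-0.8, 0.7, 6.2]
grip_width: 0.0191
```

```bash
cat >> h.py <<'E'
AX=np.array([.5525,-.2195]); PHI0=np.radians(168.5)
def lev():
    o=bot.observe(); p=o['position'][:2]-AX; phi=np.arctan2(p[1],p[0])%(2*np.pi)
    th=.575+PHI0-phi; tg=np.array([np.sin(phi),-np.cos(phi)]) # cw direction
    F=o['wrist_force']; rd=np.array([np.cos(phi),np.sin(phi)])
    print('t %.2f pos %s th %.3f R %.1f  Ftan(against cw) %.1f Frad %.1f Fz %.1f grip %.4f'%(o['time_s'],o['position'].round(4),th,1e3*np.hypot(*p),-F[:2]@tg,F[:2]@rd,F[2],o['grip_width']))
    return o,th
def arc(ths,R=.1):
    "shifts in tool axes (fraction of 1 m) to lever angles ths from current pose"
    o,th=lev(); x,y,z,w=o['eef_rot']; tx=np.array([1-2*(y*y+z*z),2*(x*y+z*w)]); ty=np.array([2*(x*y-z*w),1-2*(x*x+z*z)])
    for t in ths:
        f=.575+PHI0-t; d=AX+R*np.array([np.cos(f),np.sin(f)])-o['position'][:2]
        print('%.2f: [%.4f, %.4f, 0, 0]'%(t,d@tx,d@ty))
E
python3 -c "
from h import *
arc(np.arange(.3,1.15,.1))"
```

```text
t 10.67 pos [ 0.4552 -0.2339  0.1085] th 0.227 R 98.3  Ftan(against cw) -0.8 Frad 0.7 Fz 6.2 grip 0.0191
0.30: [0.0063, -0.0038, 0, 0]
0.40: [0.0161, -0.0060, 0, 0]
0.50: [0.0260, -0.0073, 0, 0]
0.60: [0.0360, -0.0076, 0, 0]
0.70: [0.0460, -0.0068, 0, 0]
0.80: [0.0558, -0.0051, 0, 0]
0.90: [0.0654, -0.0024, 0, 0]
1.00: [0.0747, 0.0012, 0, 0]
1.10: [0.0836, 0.0058, 0, 0]
```

Request:
drive_tool --pt "0.003 -0.001 0 0" --pt "0.0063 -0.0023 0 0" --pt "0.011 -0.0035 0 0" --pt "0.016 -0.0045 0 0" --pt "0.021 -0.0053 0 0" --pt "0.026 -0.0058 0 0" --pt "0.031 -0.006 0 0" --pt "0.036 -0.0061 0 0" --pt "0.041 -0.0058 0 0" --pt "0.046 -0.0053 0 0"

```text
time_s: 11.5
position: [0.4589, -0.1885, 0.1085]
eef_rot: [0.775, 0.632, -0.001, 0.002]
wrist_force: [-2.1, -4.8, 7.0]
grip_width: 0.019
```

```bash
python3 -c "
from h import *
arc(np.arange(.7,1.15,.1),.0985)"
```

```text
t 11.50 pos [ 0.4589 -0.1885  0.1085] th 0.694 R 98.6  Ftan(against cw) 5.2 Frad 0.5 Fz 7.0 grip 0.0190
0.70: [0.0006, 0.0002, 0, 0]
0.80: [0.0103, 0.0019, 0, 0]
0.90: [0.0198, 0.0046, 0, 0]
1.00: [0.0290, 0.0081, 0, 0]
1.10: [0.0377, 0.0126, 0, 0]
```

Request:
drive_tool --pt "0.005 0.001 0 0" --pt "0.0103 0.0019 0 0" --pt "0.015 0.0032 0 0" --pt "0.02 0.0047 0 0" --pt "0.0245 0.0062 0 0" --pt "0.029 0.0081 0 0" --pt "0.033 0.01 0 0" --pt "0.036 0.0117 0 0" --pt "0.036 0.0117 0 0"

```text
time_s: 12.25
position: [0.4775, -0.1546, 0.1084]
eef_rot: [0.775, 0.632, -0.001, 0.001]
wrist_force: [-3.0, -1.5, 9.3]
grip_width: 0.0193
```

Request:
drive_tool --pt "-0.0044 -0.0022 0 0" --pt "-0.0088 -0.0043 0 0" --pt "-0.018 -0.0078 0 0" --pt "-0.0275 -0.0102 0 0" --pt "-0.0373 -0.0118 0 0" --pt "-0.0471 -0.0123 0 0" --pt "-0.0569 -0.0119 0 0" --pt "-0.0667 -0.0104 0 0" --pt "-0.0762 -0.008 0 0" --pt "-0.0855 -0.0047 0 0" --pt "-0.0926 -0.0014 0 0" --pt "-0.0961 0.0005 0 0" --pt "-0.0961 0.0005 0 0" --pt "-0.0961 0.0005 0 0"

```text
time_s: 13.42
position: [0.4589, -0.2492, 0.1084]
eef_rot: [0.775, 0.632, -0.0, 0.001]
wrist_force: [-0.6, -1.0, 8.8]
grip_width: 0.0196
```

```bash
python3 -c "
from h import *
arc([.04,.06,1.08],.0985)"
```

```text
t 13.42 pos [ 0.4589 -0.2492  0.1084] th 0.067 R 98.3  Ftan(against cw) 0.8 Frad 0.9 Fz 8.8 grip 0.0196
0.04: [-0.0024, 0.0011, 0, 0]
0.06: [-0.0007, 0.0001, 0, 0]
1.08: [0.0955, -0.0006, 0, 0]
```

Request:
drive_tool --pt "0.0035 -0.0018 0 0" --pt "0.0075 -0.0037 0 0" --pt "0.012 -0.0056 0 0" --pt "0.0166 -0.0073 0 0" --pt "0.0213 -0.0087 0 0" --pt "0.0261 -0.01 0 0" --pt "0.031 -0.0109 0 0" --pt "0.0358 -0.0117 0 0" --pt "0.0407 -0.0122 0 0" --pt "0.0456 -0.0125 0 0"

```text
time_s: 14.25
position: [0.4555, -0.2027, 0.1084]
eef_rot: [0.775, 0.632, -0.001, 0.002]
wrist_force: [-2.9, -4.3, 7.6]
grip_width: 0.0192
```

```bash
python3 -c "
from h import *
arc(np.arange(.6,1.12,.05),.0985)"
```

```text
t 14.25 pos [ 0.4555 -0.2027  0.1084] th 0.545 R 98.5  Ftan(against cw) 4.7 Frad 2.1 Fz 7.6 grip 0.0192
0.60: [0.0054, -0.0000, 0, 0]
0.65: [0.0103, 0.0002, 0, 0]
0.70: [0.0152, 0.0007, 0, 0]
0.75: [0.0201, 0.0014, 0, 0]
0.80: [0.0249, 0.0024, 0, 0]
0.85: [0.0297, 0.0036, 0, 0]
0.90: [0.0344, 0.0050, 0, 0]
0.95: [0.0390, 0.0067, 0, 0]
1.00: [0.0436, 0.0086, 0, 0]
1.05: [0.0480, 0.0107, 0, 0]
1.10: [0.0523, 0.0131, 0, 0]
```

Ftan is 4.7 N, so it's still running free. Continuing in two parts.

Request:
drive_tool --pt "0.005 0 0 0" --pt "0.01 0.0002 0 0" --pt "0.015 0.0007 0 0" --pt "0.02 0.0014 0 0" --pt "0.025 0.0024 0 0" --pt "0.0297 0.0036 0 0"

```text
time_s: 14.75
position: [0.4648, -0.174, 0.1084]
eef_rot: [0.775, 0.632, -0.001, 0.001]
wrist_force: [-3.3, -3.9, 9.0]
grip_width: 0.0195
```

Request:
drive_tool --pt "0.0047 0.0014 0 0" --pt "0.0093 0.0031 0 0" --pt "0.0139 0.005 0 0" --pt "0.0183 0.0071 0 0" --pt "0.021 0.0085 0 0"

```text
time_s: 15.17
position: [0.4773, -0.1549, 0.1084]
eef_rot: [0.775, 0.632, -0.001, 0.001]
wrist_force: [-3.4, -3.7, 8.7]
grip_width: 0.0191
```

```bash
python3 -c "
from h import *
arc([1.08,.8,.575,.3,.06],.0985)"
```

```text
t 15.17 pos [ 0.4773 -0.1549  0.1084] th 1.084 R 99.2  Ftan(against cw) 5.0 Frad 0.2 Fz 8.7 grip 0.0191
1.08: [-0.0007, 0.0004, 0, 0]
0.80: [-0.0264, -0.0094, 0, 0]
0.57: [-0.0484, -0.0118, 0, 0]
0.30: [-0.0751, -0.0081, 0, 0]
0.06: [-0.0968, 0.0011, 0, 0]
```

It's still free (5.0 N). Swinging back, then a careful third stroke.

Request:
drive_tool --pt "-0.0044 -0.0022 0 0" --pt "-0.009 -0.0043 0 0" --pt "-0.018 -0.0074 0 0" --pt "-0.0275 -0.0097 0 0" --pt "-0.0373 -0.0113 0 0" --pt "-0.0475 -0.0118 0 0" --pt "-0.0573 -0.0114 0 0" --pt "-0.067 -0.0099 0 0" --pt "-0.0766 -0.0075 0 0" --pt "-0.0858 -0.0042 0 0" --pt "-0.093 -0.0009 0 0" --pt "-0.0966 0.001 0 0" --pt "-0.0966 0.001 0 0"

```text
time_s: 16.25
position: [0.4592, -0.2501, 0.1084]
eef_rot: [0.775, 0.632, -0.0, 0.001]
wrist_force: [-2.7, -0.9, 8.5]
grip_width: 0.0198
```

Request:
drive_tool --pt "0.0035 -0.0018 0 0" --pt "0.0075 -0.0037 0 0" --pt "0.012 -0.0056 0 0" --pt "0.0166 -0.0073 0 0" --pt "0.0213 -0.0087 0 0" --pt "0.0261 -0.01 0 0" --pt "0.031 -0.0109 0 0" --pt "0.0358 -0.0117 0 0"

```text
time_s: 16.92
position: [0.4544, -0.2129, 0.1084]
eef_rot: [0.775, 0.632, -0.002, 0.001]
wrist_force: [-4.0, -5.2, 8.7]
grip_width: 0.0189
```

Run:
```python
from h import *
arc(np.arange(.5,1.12,.05),.0985)
a=grab('scene');c=cv2.resize(a['color'][200:270,185:255,::-1],None,fx=8,fy=8,interpolation=cv2.INTER_NEAREST);cv2.imwrite('pics/crop5.png',c)
```

```text
t 16.92 pos [ 0.4544 -0.2129  0.1084] th 0.441 R 98.3  Ftan(against cw) 5.5 Frad 3.7 Fz 8.7 grip 0.0189
0.50: [0.0057, -0.0008, 0, 0]
0.55: [0.0107, -0.0010, 0, 0]
0.60: [0.0156, -0.0011, 0, 0]
0.65: [0.0205, -0.0008, 0, 0]
0.70: [0.0254, -0.0003, 0, 0]
0.75: [0.0303, 0.0004, 0, 0]
0.80: [0.0351, 0.0013, 0, 0]
0.85: [0.0399, 0.0026, 0, 0]
0.90: [0.0446, 0.0040, 0, 0]
0.95: [0.0492, 0.0057, 0, 0]
1.00: [0.0538, 0.0076, 0, 0]
1.05: [0.0582, 0.0097, 0, 0]
1.10: [0.0625, 0.0121, 0, 0]
```

View pics/crop5.png

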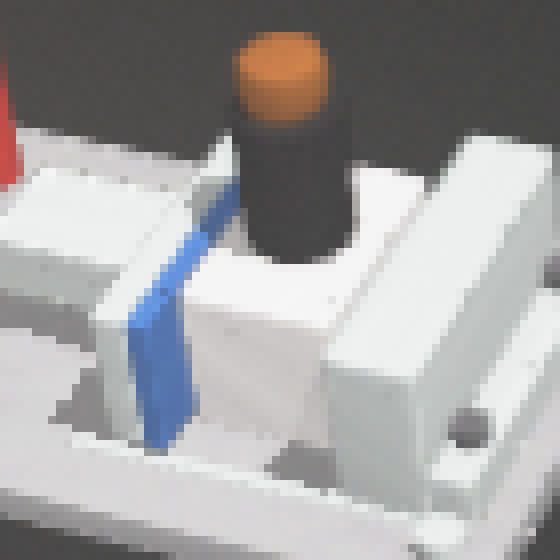

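The crop shows the jaw almost at the lamp, which is near the anvil. From here I'll use small steps and watch the force.

Request:
drive_tool --pt "0.0025 -0.0004 0 0" --pt "0.0055 -0.0007 0 0" --pt "0.0055 -0.0007 0 0"

```text
time_s: 17.22
position: [0.4549, -0.2069, 0.1084]
eef_rot: [0.775, 0.632, -0.001, 0.001]
wrist_force: [-2.6, -2.9, 8.2]
grip_width: 0.0193
```

Request:
drive_tool --pt "0.0025 -0.0001 0 0" --pt "0.005 -0.0002 0 0" --pt "0.005 -0.0002 0 0"

```text
time_s: 17.47
position: [0.4556, -0.2021, 0.1084]
eef_rot: [0.775, 0.632, -0.001, 0.001]
wrist_force: [-4.7, -3.8, 9.0]
grip_width: 0.0194
```

```bash
python3 -c "
from h import *
lev()"
```

```text
t 17.47 pos [ 0.4556 -0.2021  0.1084] th 0.552 R 98.5  Ftan(against cw) 4.6 Frad 4.0 Fz 9.0 grip 0.0194
```

Request:
drive_tool --pt "0.0025 0 0 0" --pt "0.005 0 0 0"

```text
time_s: 17.63
position: [0.4565, -0.1976, 0.1084]
eef_rot: [0.775, 0.632, -0.002, 0.001]
wrist_force: [-3.4, -3.8, 9.0]
grip_width: 0.0192
```

Request:
drive_tool --pt "0.0025 0.0001 0 0" --pt "0.005 0.0003 0 0"

```text
time_s: 17.8
position: [0.4577, -0.1926, 0.1084]
eef_rot: [0.775, 0.632, -0.002, 0.001]
wrist_force: [-4.1, -4.0, 9.8]
grip_width: 0.0192
```

```bash
python3 -c "
from h import *
lev()"
```

```text
t 17.80 pos [ 0.4577 -0.1926  0.1084] th 0.651 R 98.5  Ftan(against cw) 5.0 Frad 2.8 Fz 9.8 grip 0.0192
```

Request:
drive_tool --pt "0.0025 0.0002 0 0" --pt "0.005 0.0005 0 0"

```text
time_s: 17.97
position: [0.4592, -0.1877, 0.1084]
eef_rot: [0.775, 0.632, -0.002, 0.001]
wrist_force: [-4.6, -3.5, 9.1]
grip_width: 0.0196
```

Request:
drive_tool --pt "0.0025 0.0003 0 0" --pt "0.005 0.0007 0 0"

```text
time_s: 18.13
position: [0.4609, -0.1829, 0.1084]
eef_rot: [0.775, 0.632, -0.002, 0.001]
wrist_force: [-4.3, -3.5, 9.2]
grip_width: 0.0193
```

```bash
python3 -c "
from h import *
lev()"
```

```text
t 18.13 pos [ 0.4609 -0.1829  0.1084] th 0.754 R 98.7  Ftan(against cw) 4.8 Frad 2.7 Fz 9.2 grip 0.0193
```

Request:
drive_tool --pt "0.0024 0.0005 0 0" --pt "0.0048 0.001 0 0"

```text
time_s: 18.3
position: [0.4628, -0.1783, 0.1084]
eef_rot: [0.775, 0.632, -0.002, 0.001]
wrist_force: [-4.4, -3.3, 9.5]
grip_width: 0.0192
```

Request:
drive_tool --pt "0.0024 0.0006 0 0" --pt "0.0048 0.0013 0 0"

```text
time_s: 18.47
position: [0.4649, -0.1738, 0.1084]
eef_rot: [0.775, 0.632, -0.002, 0.001]
wrist_force: [-4.4, -2.4, 10.9]
grip_width: 0.0195
```

```bash
python3 -c "
from h import *
lev()"
```

```text
t 18.47 pos [ 0.4649 -0.1738  0.1084] th 0.855 R 98.8  Ftan(against cw) 4.1 Frad 2.7 Fz 10.9 grip 0.0195
```

Request:
drive_tool --pt "0.0024 0.0007 0 0" --pt "0.0047 0.0014 0 0"

```text
time_s: 18.63
position: [0.4673, -0.1694, 0.1084]
eef_rot: [0.775, 0.632, -0.002, 0.001]
wrist_force: [-4.3, -2.6, 10.5]
grip_width: 0.0189
```

Request:
drive_tool --pt "0.0023 0.0008 0 0" --pt "0.0046 0.0017 0 0"

```text
time_s: 18.8
position: [0.4698, -0.1652, 0.1084]
eef_rot: [0.775, 0.632, -0.002, 0.001]
wrist_force: [-4.3, -2.7, 9.8]
grip_width: 0.0192
```

```bash
python3 -c "
from h import *
lev()"
```

```text
t 18.80 pos [ 0.4698 -0.1652  0.1084] th 0.956 R 98.9  Ftan(against cw) 4.6 Frad 2.1 Fz 9.8 grip 0.0192
```

Request:
drive_tool --pt "0.0023 0.0009 0 0" --pt "0.0045 0.0019 0 0"

```text
time_s: 18.97
position: [0.4726, -0.1611, 0.1084]
eef_rot: [0.775, 0.632, -0.001, 0.001]
wrist_force: [-4.5, -3.0, 10.7]
grip_width: 0.0192
```

Request:
drive_tool --pt "0.0022 0.0011 0 0" --pt "0.0044 0.0022 0 0"

```text
time_s: 19.13
position: [0.4755, -0.1571, 0.1084]
eef_rot: [0.775, 0.632, -0.001, 0.0]
wrist_force: [-4.2, -2.8, 10.7]
grip_width: 0.0194
```

```bash
python3 -c "
from h import *
lev()"
```

```text
t 19.13 pos [ 0.4755 -0.1571  0.1084] th 1.055 R 99.1  Ftan(against cw) 4.8 Frad 1.5 Fz 10.7 grip 0.0194
```

Run:
```python
from h import *
a=grab('scene','s6.png');c5=cv2.resize(cv2.imread('pics/crop5.png'),(70,70),interpolation=cv2.INTER_NEAREST)
n=a['color'][200:270,185:255,::-1]
for y in (38,42,45): 
  print(y,'old',[tuple(int(v) for v in p)[::2] for p in c5[y,14:44]]);print(y,'new',[tuple(int(v) for v in p)[::2] for p in n[y,14:44]])
hsv=lambda i:cv2.cvtColor(np.ascontiguousarray(i),cv2.COLOR_BGR2HSV)
for i in (c5,n):
  m=cv2.inRange(hsv(i),(3,120,60),(18,255,255)); M=cv2.moments(m); print('button',M['m10']/M['m00'],M['m01']/M['m00'])
```

```text
38 old [(239, 238), (239, 237), (225, 212), (230, 117), (224, 101), (228, 103), (181, 87), (170, 90), (173, 140), (199, 205), (205, 210), (213, 216), (215, 218), (220, 222), (228, 230), (239, 240), (243, 244), (245, 245), (245, 246), (245, 246), (246, 246), (246, 246), (245, 246), (245, 246), (245, 246), (245, 246), (245, 245), (243, 244), (241, 243), (214, 216)]
38 new [(210, 207), (237, 235), (239, 237), (239, 238), (238, 236), (215, 171), (223, 105), (224, 101), (217, 97), (177, 89), (179, 131), (217, 221), (216, 219), (218, 221), (226, 229), (239, 241), (243, 244), (245, 246), (246, 246), (245, 246), (245, 246), (245, 246), (245, 246), (246, 246), (246, 246), (245, 246), (245, 246), (245, 246), (245, 246), (243, 244)]
42 old [(182, 179), (200, 192), (162, 83), (161, 83), (181, 86), (174, 86), (173, 86), (173, 85), (174, 101), (185, 177), (201, 206), (201, 206), (198, 203), (198, 203), (195, 200), (196, 201), (196, 200), (196, 201), (198, 201), (201, 204), (199, 203), (200, 203), (199, 203), (200, 204), (200, 205), (201, 206), (205, 211), (219, 220), (238, 237), (239, 237)]
42 new
[... 439 characters left out ...]
6), (174, 86), (171, 88), (173, 122), (200, 203), (198, 204), (200, 205), (202, 207), (201, 207), (200, 205), (198, 203), (199, 204), (197, 202), (198, 203), (197, 202), (196, 201), (195, 200), (197, 202), (199, 202), (195, 198), (183, 183), (205, 202), (219, 216), (233, 231)]
45 new [(154, 153), (179, 175), (181, 179), (181, 177), (165, 130), (159, 82), (162, 83), (172, 85), (172, 84), (174, 85), (172, 85), (174, 113), (204, 209), (201, 205), (200, 205), (203, 208), (201, 206), (200, 204), (200, 204), (200, 204), (197, 203), (197, 201), (196, 200), (197, 202), (197, 202), (193, 197), (183, 182), (207, 204), (219, 216), (233, 231)]
button 34.980582524271846 8.922330097087379
button 37.1 9.32
```

The jaw and button have both moved about 2 px (about 4.8 mm), so the jaw is pushing the lamp and contact with the anvil is close. I'll go back two teeth or so, then make fine steps.

Request:
drive_tool --pt "-0.0047 -0.0022 0 0" --pt "-0.0094 -0.0043 0 0" --pt "-0.0188 -0.0074 0 0" --pt "-0.0283 -0.0096 0 0" --pt "-0.0381 -0.0108 0 0" --pt "-0.048 -0.0111 0 0" --pt "-0.0578 -0.0103 0 0" --pt "-0.0665 -0.0088 0 0" --pt "-0.0665 -0.0088 0 0" --pt "-0.0665 -0.0088 0 0"

```text
time_s: 20.02
position: [0.4542, -0.2204, 0.1084]
eef_rot: [0.775, 0.632, -0.0, 0.0]
wrist_force: [-2.7, -0.3, 10.5]
grip_width: 0.019
```

Request:
drive_tool --pt "0.002 -0.0005 0 0" --pt "0.004 -0.0009 0 0"

```text
time_s: 20.18
position: [0.4542, -0.216, 0.1084]
eef_rot: [0.775, 0.632, -0.0, 0.0]
wrist_force: [-2.9, -1.5, 8.7]
grip_width: 0.019
```

```bash
python3 -c "
from h import *
arc(np.arange(.4,.8,.03),.0985)"
```

```text
t 20.18 pos [ 0.4542 -0.216   0.1084] th 0.410 R 98.4  Ftan(against cw) 1.6 Frad 2.9 Fz 8.7 grip 0.0190
0.40: [-0.0010, 0.0000, 0, 0]
0.43: [0.0020, -0.0004, 0, 0]
0.46: [0.0049, -0.0008, 0, 0]
0.49: [0.0078, -0.0011, 0, 0]
0.52: [0.0108, -0.0013, 0, 0]
0.55: [0.0137, -0.0015, 0, 0]
0.58: [0.0167, -0.0015, 0, 0]
0.61: [0.0196, -0.0014, 0, 0]
0.64: [0.0226, -0.0013, 0, 0]
0.67: [0.0255, -0.0011, 0, 0]
0.70: [0.0285, -0.0008, 0, 0]
0.73: [0.0314, -0.0004, 0, 0]
0.76: [0.0343, 0.0001, 0, 0]
0.79: [0.0372, 0.0007, 0, 0]
```

Not caught yet (1.6 N; expected at about 0.43). Stepping 3 mm at a time.

Request:
drive_tool --pt "0.001 -0.0002 0 0" --pt "0.002 -0.0004 0 0" --pt "0.003 -0.0005 0 0"

```text
time_s: 20.43
position: [0.4543, -0.2127, 0.1084]
eef_rot: [0.775, 0.632, -0.0, 0.0]
wrist_force: [-3.1, 0.0, 9.4]
grip_width: 0.0196
```

Request:
drive_tool --pt "0.0015 -0.0002 0 0" --pt "0.003 -0.0004 0 0"

```text
time_s: 20.6
position: [0.4546, -0.2097, 0.1084]
eef_rot: [0.775, 0.632, -0.0, 0.0]
wrist_force: [-3.6, -0.5, 8.7]
grip_width: 0.0192
```

Request:
drive_tool --pt "0.0015 -0.0001 0 0" --pt "0.003 -0.0002 0 0"

```text
time_s: 20.77
position: [0.4549, -0.2067, 0.1084]
eef_rot: [0.775, 0.632, -0.0, 0.0]
wrist_force: [-2.9, -0.3, 9.9]
grip_width: 0.0195
```

Request:
drive_tool --pt "0.0015 -0.0001 0 0" --pt "0.003 -0.0002 0 0"

```text
time_s: 20.93
position: [0.4553, -0.2036, 0.1084]
eef_rot: [0.775, 0.632, -0.0, 0.0]
wrist_force: [-2.7, -0.3, 8.7]
grip_width: 0.0195
```

```bash
python3 -c "
from h import *
lev()"
```

```text
t 20.93 pos [ 0.4553 -0.2036  0.1084] th 0.536 R 98.4  Ftan(against cw) 0.7 Frad 2.6 Fz 8.7 grip 0.0195
```

Request:
drive_tool --pt "0.0015 0 0 0" --pt "0.003 0 0 0"

```text
time_s: 21.1
position: [0.4558, -0.2007, 0.1084]
eef_rot: [0.775, 0.632, -0.0, 0.0]
wrist_force: [-2.4, -0.5, 10.1]
grip_width: 0.0193
```

Request:
drive_tool --pt "0.0015 0 0 0" --pt "0.003 0.0001 0 0"

```text
time_s: 21.27
position: [0.4565, -0.1977, 0.1084]
eef_rot: [0.775, 0.632, -0.0, 0.0]
wrist_force: [-2.9, 0.1, 9.8]
grip_width: 0.0194
```

Request:
drive_tool --pt "0.0015 0.0001 0 0" --pt "0.003 0.0002 0 0"

```text
time_s: 21.43
position: [0.4571, -0.195, 0.1084]
eef_rot: [0.775, 0.632, -0.001, 0.0]
wrist_force: [-4.0, -1.4, 9.6]
grip_width: 0.0194
```

It has started to catch at θ of about 0.62, and the total bolt so far is about 2.1 rad. From here, 2 mm steps.

Request:
drive_tool --pt "0.001 0.0001 0 0" --pt "0.002 0.0001 0 0"

```text
time_s: 21.6
position: [0.4574, -0.1936, 0.1084]
eef_rot: [0.775, 0.632, -0.001, 0.001]
wrist_force: [-4.6, -2.3, 10.0]
grip_width: 0.0189
```

Request:
drive_tool --pt "0.001 0.0001 0 0" --pt "0.002 0.0002 0 0"

```text
time_s: 21.77
position: [0.4579, -0.1921, 0.1084]
eef_rot: [0.775, 0.632, -0.002, 0.001]
wrist_force: [-3.7, -3.2, 10.4]
grip_width: 0.0193
```

```bash
python3 -c "
from h import *
lev()"
```

```text
t 21.77 pos [ 0.4579 -0.1921  0.1084] th 0.656 R 98.5  Ftan(against cw) 4.1 Frad 2.6 Fz 10.4 grip 0.0193
```

Request:
drive_tool --pt "0.001 0.0001 0 0" --pt "0.002 0.0002 0 0"

```text
time_s: 21.93
position: [0.4584, -0.1902, 0.1084]
eef_rot: [0.775, 0.632, -0.002, 0.001]
wrist_force: [-4.5, -2.8, 9.1]
grip_width: 0.0193
```

Request:
drive_tool --pt "0.001 0.0001 0 0" --pt "0.002 0.0002 0 0"

```text
time_s: 22.1
position: [0.459, -0.1882, 0.1084]
eef_rot: [0.775, 0.632, -0.002, 0.001]
wrist_force: [-5.9, -2.7, 8.8]
grip_width: 0.0195
```

Request:
drive_tool --pt "0.001 0.0001 0 0" --pt "0.002 0.0003 0 0"

```text
time_s: 22.27
position: [0.4597, -0.1863, 0.1084]
eef_rot: [0.775, 0.632, -0.002, 0.001]
wrist_force: [-4.3, -3.9, 10.8]
grip_width: 0.0194
```

```bash
python3 -c "
from h import *
lev()"
```

```text
t 22.27 pos [ 0.4597 -0.1863  0.1084] th 0.718 R 98.6  Ftan(against cw) 5.1 Frad 2.7 Fz 10.8 grip 0.0194
```

Request:
drive_tool --pt "0.0015 0.0002 0 0" --pt "0.003 0.0005 0 0"

```text
time_s: 22.43
position: [0.4607, -0.1835, 0.1084]
eef_rot: [0.775, 0.632, -0.002, 0.001]
wrist_force: [-4.3, -2.9, 10.7]
grip_width: 0.0194
```

Request:
drive_tool --pt "0.0015 0.0002 0 0" --pt "0.003 0.0005 0 0"

```text
time_s: 22.6
position: [0.4617, -0.1808, 0.1084]
eef_rot: [0.775, 0.632, -0.002, 0.001]
wrist_force: [-5.4, -3.6, 10.7]
grip_width: 0.0192
```

```bash
python3 -c "
from h import *
lev()"
```

```text
t 22.60 pos [ 0.4617 -0.1808  0.1084] th 0.777 R 98.7  Ftan(against cw) 5.5 Frad 3.6 Fz 10.7 grip 0.0192
```

Request:
drive_tool --pt "0.0014 0.0003 0 0" --pt "0.0029 0.0006 0 0"

```text
time_s: 22.77
position: [0.4628, -0.1783, 0.1084]
eef_rot: [0.775, 0.632, -0.002, 0.001]
wrist_force: [-5.9, -4.3, 10.3]
grip_width: 0.0189
```

Request:
drive_tool --pt "0.0014 0.0003 0 0" --pt "0.0029 0.0007 0 0"

```text
time_s: 22.93
position: [0.4639, -0.1759, 0.1084]
eef_rot: [0.775, 0.632, -0.003, 0.001]
wrist_force: [-5.1, -6.4, 9.7]
grip_width: 0.0192
```

```bash
python3 -c "
from h import *
lev()"
```

```text
t 22.93 pos [ 0.4639 -0.1759  0.1084] th 0.831 R 98.8  Ftan(against cw) 8.0 Frad 1.8 Fz 9.7 grip 0.0192
```

Pinching now: 5.5 → 6.3 → 8.0 N against a free level of about 4.8 N. One more small step should reach the middle of the firm band.

Request:
drive_tool --pt "0.001 0.0003 0 0" --pt "0.0016 0.0004 0 0"

```text
time_s: 23.1
position: [0.4646, -0.1746, 0.1084]
eef_rot: [0.775, 0.632, -0.003, 0.001]
wrist_force: [-5.9, -5.6, 10.9]
grip_width: 0.0197
```

```bash
python3 -c "
from h import *
lev()"
```

```text
t 23.10 pos [ 0.4646 -0.1746  0.1084] th 0.847 R 98.8  Ftan(against cw) 7.6 Frad 2.7 Fz 10.9 grip 0.0197
```

Request:
drive_tool --pt "0.0007 0.0002 0 0" --pt "0.0014 0.0004 0 0"

```text
time_s: 23.27
position: [0.4651, -0.1735, 0.1084]
eef_rot: [0.775, 0.632, -0.003, 0.001]
wrist_force: [-6.6, -5.6, 11.1]
grip_width: 0.019
```

```bash
python3 -c "
from h import *
lev()
bot.get_image('side'); lev()
bot.get_image('side'); lev()"
```

```text
t 23.27 pos [ 0.4651 -0.1735  0.1084] th 0.859 R 98.8  Ftan(against cw) 8.0 Frad 3.2 Fz 11.1 grip 0.0190
t 23.32 pos [ 0.4652 -0.1734  0.1084] th 0.860 R 98.8  Ftan(against cw) 8.8 Frad 2.8 Fz 9.7 grip 0.0194
t 23.37 pos [ 0.4651 -0.1734  0.1084] th 0.860 R 98.8  Ftan(against cw) 8.4 Frad 2.7 Fz 10.3 grip 0.0191
```

Average is 8.4 N, about 3.5 N above free and just inside the band. One more 1.5 mm for margin; crush is around 15.5 N.

Request:
drive_tool --pt "0.0007 0.0002 0 0" --pt "0.0015 0.0004 0 0"

```text
time_s: 23.53
position: [0.4657, -0.1723, 0.1084]
eef_rot: [0.775, 0.632, -0.003, 0.001]
wrist_force: [-6.6, -6.1, 11.2]
grip_width: 0.0191
```

```bash
python3 -c "
from h import *
lev()
for i in range(3): bot.get_image('side'); lev()"
```

```text
t 23.53 pos [ 0.4657 -0.1723  0.1084] th 0.873 R 98.8  Ftan(against cw) 8.5 Frad 2.9 Fz 11.2 grip 0.0191
t 23.58 pos [ 0.4658 -0.1721  0.1084] th 0.874 R 98.8  Ftan(against cw) 9.2 Frad 2.2 Fz 10.2 grip 0.0192
t 23.63 pos [ 0.4658 -0.1721  0.1084] th 0.874 R 98.8  Ftan(against cw) 8.3 Frad 2.4 Fz 10.4 grip 0.0194
t 23.68 pos [ 0.4658 -0.1721  0.1084] th 0.874 R 98.8  Ftan(against cw) 8.2 Frad 2.8 Fz 10.9 grip 0.0192
```

Request:
drive_tool --pt "0.0006 0.0002 0 0" --pt "0.0011 0.0003 0 0"

```text
time_s: 23.85
position: [0.4662, -0.1714, 0.1084]
eef_rot: [0.775, 0.632, -0.003, 0.001]
wrist_force: [-7.8, -7.4, 10.0]
grip_width: 0.0192
```

```bash
python3 -c "
from h import *
lev()
for i in range(3): bot.get_image('side'); lev()"
```

```text
t 23.85 pos [ 0.4662 -0.1714  0.1084] th 0.883 R 98.8  Ftan(against cw) 10.2 Frad 3.2 Fz 10.0 grip 0.0192
t 23.90 pos [ 0.4662 -0.1713  0.1084] th 0.884 R 98.8  Ftan(against cw) 8.7 Frad 3.0 Fz 10.6 grip 0.0194
t 23.95 pos [ 0.4662 -0.1713  0.1084] th 0.884 R 98.8  Ftan(against cw) 8.4 Frad 2.7 Fz 10.0 grip 0.0193
t 24.00 pos [ 0.4662 -0.1713  0.1084] th 0.884 R 98.8  Ftan(against cw) 9.3 Frad 2.6 Fz 11.3 grip 0.0196
```

It averages about 9.1 N, some 4.2 N above free, so it's firm and I'll stop. Easing the lever back slightly, then letting go and rising.

Request:
drive_tool --pt "-0.002 -0.0005 0 0" --pt "-0.004 -0.001 0 0" --pt "-0.004 -0.001 0 0"

```text
time_s: 24.25
position: [0.4649, -0.1738, 0.1084]
eef_rot: [0.775, 0.632, -0.002, 0.0]
wrist_force: [-4.6, -3.0, 10.8]
grip_width: 0.0189
```

Request:
drive_tool --pt "0 0 0 0" --pt "0 0 0 0" --pt "0 0 0 0" --pt "0 0 0 0" --pt "0 0 0 0" --pt "0 0 -0.01 0" --pt "0 0 -0.03 0" --pt "0 0 -0.06 0" --pt "0 0 -0.1 0" --pt "-0.03 -0.03 -0.13 0" --pt "-0.06 -0.06 -0.15 0" --pt "-0.06 -0.06 -0.15 0" --pt "-0.06 -0.06 -0.15 0" --pt "-0.06 -0.06 -0.15 0" --claw 0.5

```text
time_s: 25.42
position: [0.3951, -0.22, 0.2584]
eef_rot: [0.775, 0.631, 0.001, 0.001]
wrist_force: [0.7, 0.0, -0.2]
grip_width: 0.0427
```

Run:
```python
from h import *
a=grab('scene');b=grab('side');o=bot.observe();print(o['time_s'],o['position'],o['wrist_force'],o['grip_width'])
z=lambda im,x,y,w,h,s:cv2.resize(im['color'][y:y+h,x:x+w,::-1],None,fx=s,fy=s,interpolation=cv2.INTER_CUBIC)
cv2.imwrite('pics/crop6.png',np.hstack([z(a,130,150,133,130,3),z(b,230,110,133,130,3)]))
```

```text
25.5167 [ 0.39514617 -0.21899829  0.25686045] [ 1.01130226  0.46452972 -0.30606897] 0.04232525385277899
```

View pics/crop6.png

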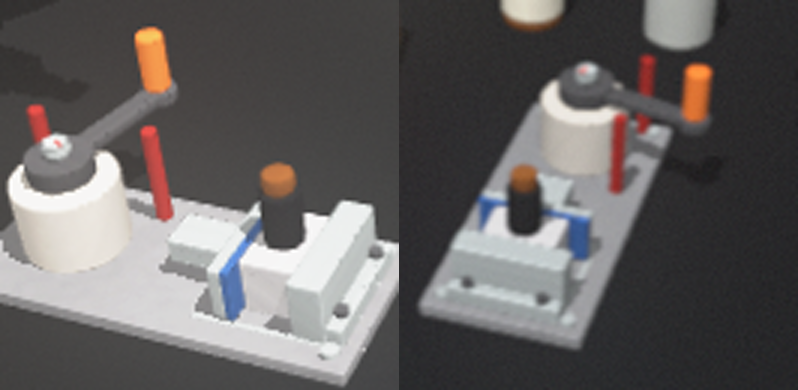

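The last view shows the lamp upright, held flat between the blue jaw and the anvil. The gripper is clear, and the posts and bed are as they were.

```bash
python3 -c "
from rig import bot
print(bot.hand_in())"
```

```text
the job is handed in; nothing more can be done
None
```

The lamp now stands upright on the clamp bed, held between the blue jaw and the anvil with its long sides facing them. I handed the job in at about 25.5 s; the hand-in gave no verdict.

- **Clamping:** I gripped the knob at 25 N and made three drive strokes and part of a fourth within the guard-post arc. The force ran at about 4.8 N free and rose to about 9.1 N at the end. That is about 4.2 N above free, inside the 3 to 6 N firm band and well below crushing. I eased the lever back a few millimetres before letting go.
- **Last checks:** The final crops of the clamp from both cameras show the lamp upright between jaw and anvil, and the gripper clear of everything. The wrist force was about 1 N, which is noise.
- **Uncertainties:**
  - Single force readings scatter by about 1 N; the last four ran from 8.4 to 10.2 N.
  - My gap estimate of 58 mm was at the top of the stated 52 to 58 mm, with 2 to 5 mm of disagreement between cameras.
  - My first guess of where the ratchet would catch on the last stroke was about 0.2 rad too early.
  - I did not recheck the other bench items at the end, because the last crops cover only the clamp.

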